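Hold an oximeter carrier in the corner of a test nest

ROBOT

A 6-joint arm with a two-finger parallel gripper is mounted at the origin on the work surface. World frame = base frame: x ahead of the robot, y to its left, z up, the work surface at z = 0. Lengths are in m, angles in rad, forces in N, time in s.
With the tool pointing down it reaches from about 0.275 to 0.875 m from the base axis. Payload 12.5 kg.
Tool frame: the origin (TCP) lies on the centre line of the jaws, within the pads' length; the fingertips stand r.finger_overhang ahead of it and the grasp point (between the pads) lies 3 mm ahead of it (r.finger_overhang is the distance from the TCP to the fingertips, in m); z points along the fingers, y is the line along which they close (so a half turn about z gives the same grasp; the last joint's range is limited). The gripper opens to 85 mm and grips with 20 to 120 N. Pads are 22 mm wide; open, the fingers measure 114 mm over their backs; the gripper's body (76 mm by 85 mm) begins 54 mm behind the grasp point. The pads swing forward as they close: fully open they stand 13 mm farther back than shut.
Start: joints at [1.158, 0.351, 1.652, -0, 1.139, -0.085], TCP at [0.177, 0.521, 0.253] pointing down, gripper open.
Joint ranges: [-2.75, 2.75], [-0.79, 2.1], [0.01, 2.65], [-1.57, 4.71], [0.07, 3.14], [-2.87, 2.87]. Speed limits (rad/s): [2.22, 2.22, 2.79, 3.14, 3.14, 3.14].

INTERFACE

Orientations are given as a unit quaternion [x, y, z, w].
In Python, from cell import r, optics gives the robot as it stands. The module is installed in compiled form; this text tells all that it offers. Calls block until the motion is done:
- r.move_to(position, orientation): joint-space move of the TCP to a pose.
- r.move_linear(position, rot=None, vel=0.15): straight line of the TCP; rot=None keeps the orientation; vel is the mean speed in m/s.
- r.set_joints(angles): joint-space move.
- r.set_gripper(opening, squeeze=None): opening from 0.0 (shut) to 1.0 (fully open); squeeze is the grip in N (None keeps the last); returns when the fingers have stopped.
- r.sleep(seconds).
- r.inverse_kinematics(position, orientation): joint angles nearest the present ones, or None.
- optics.get_image(name): name is "side" or "top"; returns a dict with "pixels" (420x560x3 uint8, red, green, blue), "depth" (420x560 float32, m along the optical axis (not along the pixel's ray), 0 where there is no reading), "fx", "fy", "cx", "cy" (pixels), "camera_from_world" (4x4, takes a point from world to camera coordinates). Camera axes: x right, y down, z forward; pixel columns grow to the right and rows downward; lengths in m; the calibration is good to about 2 mm. A picture is of the moment at which its call begins.
A pose or a line that the arm cannot do raises r.PlanningError and nothing moves.
- r.hand_in(): hands the job in; it is judged then, once.
Readings, each from a call of its own:
- r.current_t(): time.
- r.current_q(): joint angles.
- r.current_qvel(): joint speeds.
- r.current_effort(): joint torques, N m.
- r.current_tool_pos(): TCP position.
- r.current_ee_rot(): TCP orientation.
- r.current_contact_force(): force on the tool from outside, world axes, zero at the start.
- r.current_torque(): the same for the moment, N m.
- r.current_opening(): opening from 0.0 (shut) to 1.0 (fully open).
- r.current_finger_force(): force on a finger pad.
Only numpy, scipy, OpenCV 4.12 (cv2) and the standard library are available. Lean on these libraries where they do the work, as an engineer would, in place of code of your own. Each camera call takes 0.05 s, during which the arm holds its last target. There are 200 camera calls.

TASK

On the test nest, swing the blue hinged stop plate up by its orange bar until it stands fully upright and stays there by itself. Then take the yellow oximeter in its black square carrier, set the carrier flat on the nest floor, push it squarely into the corner so that it is pressed firmly against the upright stop plate and the dark side fence at the same time, and finish while still gripping it and holding that push against both. Leave the blue unit and the other things on the bench where they are.

Things in the scene. Friction and masses are not known exactly. Their poses are not given: they have to be found in the camera images.
- nest: Fixed bare-aluminium base plate 200 x 170 x 12 mm on the bench, turned by up to 0.3 rad. Origin: centre of its underside; z up, so its floor is at z = 12 mm in its own frame. The stop plate is hinged along its -x edge (nearest the robot), the fence stands along its +y edge. It does not move.
- nest_corner (a point): The corner to press into: the point on the nest floor where the face of the upright stop plate meets the inner face of the fence, at (-72, +60, 12) mm in the nest frame; same axes as the nest. The free space of the corner lies towards +x and -y of it. The faces and the floor rub (friction about 0.6), so pressing on one stop takes up part of the push on the other: about 12 N of push towards each keeps both contacts well loaded.
- fence: Fixed dark steel bar on the nest floor, 115 mm long (along the nest's x, from 12 to 127 mm in +x from nest_corner) x 14 mm x 13 mm high; its inner face looks to the nest's -y. Origin: centre of its underside; axes as the nest.
- flap (a joint): Hinge angle of the stop plate, rad: 0 = lying flat on the nest floor, pointing to the nest's +x; pi/2 = upright, against its hard end stop. At the start anywhere from 0 to 0.5. A stiff hinge (0.08 N m of friction): the plate stays at whatever angle it is left.
- stop_plate: The blue hinged stop plate, 58 mm long from hinge edge to free edge x 110 mm wide x 6 mm thick, with the orange bar past its free edge on two dark steel arms. Origin: on the hinge axis, middle of its width; x along the plate to its free edge (up when upright), y along the hinge, z square to the plate on the side of the bar. Plate surfaces at z = +3 and -3 mm; the -z surface is the stop face, which looks to the nest's +x when the plate is upright.
- flap_bar (a point): Middle of the orange bar, round, 10 mm thick, 92 mm long between the centres of its 8 mm arms, parallel to the hinge; at (75, 0, 18) mm in the stop_plate frame, 20 mm past the plate's free edge and 18 mm off its mid-plane. With the plate flat it is 34 mm above the bench. It may be pinched from above across its thickness, and turns between the fingers.
- flap_hinge (a point): Point on the hinge axis at mid-width, at (-75, 0, 16) mm in the nest frame; the axis runs along the nest's y.
- yellow_unit: Yellow oximeter (60 x 34 x 32 mm rounded block, long side along x, black screen on top) fixed in the middle of a black square carrier plate 84 x 84 x 16 mm; one rigid piece, 48 mm high, about 0.16 kg. Origin: centre of the carrier's underside; z up. Grip the oximeter across its 34 mm (along its y), 16 to 48 mm above the origin; the carrier sticks out 25 mm beyond it on those sides. Any quarter turn in the nest is allowed.
- blue_unit: A like piece with a blue oximeter in the same black carrier, same frame; to be left alone. It and the yellow one may change places.
- screwdriver: Red-handled screwdriver lying on the bench to the right; leave alone.
- brush: Brush lying on the bench to the left; leave alone.
- cleaner: White bottle with blue cap, 52 mm across, 130 mm high, standing on the right; leave alone.
- tape: Yellow tape ring, 90 mm across, 24 mm high, lying on the left; leave alone.
- spare_unit: Loose blue oximeter without carrier, 60 x 34 x 32 mm, on the right; leave alone.
Things that resemble listed ones, but are neither listed nor needed, are in the scene too. Leave any red look-alike of the yellow_unit alone.

How it is judged:
On the way:
1. the stop plate stands upright while the yellow unit is still outside the nest (value of joint flap above 1.52 rad and horizontal distance between yellow_unit and nest_corner above 0.13 m), for 0.2 s.
At the end, for the whole second after the job is handed in: Through the last second: stop plate upright within 0.05 rad, fingers off it; yellow carrier still, flat on the nest floor, centre 42 mm from both stop faces within 3 mm, square within 0.04 rad (any quarter turn), held by the fingers and pressing plate and fence with over 1.5 N each (value of joint flap above 1.52 rad and contact force between the fingers and stop_plate below 0.5 N and contact force between yellow_unit and stop_plate above 1.5 N and contact force between yellow_unit and fence above 1.5 N and contact force between the fingers and yellow_unit above 1 N and x of yellow_unit in the frame of nest_corner between 0.039 and 0.045 m and y of yellow_unit in the frame of nest_corner between -0.045 and -0.039 m and z of yellow_unit in the frame of nest_corner between -0.003 and 0.003 m and (angle between the x axis of yellow_unit and the x axis of nest, either way round below 0.04 rad or angle between the x axis of yellow_unit and the y axis of nest, either way round below 0.04 rad) and angle between yellow_unit's own z axis and vertical below 0.04 rad and linear speed of yellow_unit below 0.01 m/s); the arm keeps its last pose, push and grip.
It fails at once if the blue unit is moved more than 30 mm (distance of blue_unit from where it was at the start of the episode above 0.03 m).
It fails at once if another thing on the bench is moved more than 30 mm (distance of any of screwdriver, brush, cleaner, tape, spare_unit from where it was at the start of the episode above 0.03 m).
It also fails if it takes over 64 s, if anything falls off the work surface, if the arm or the gripper's body presses on something with over 40 N, if the wrist force passes 120 N, or if a joint passes its speed limit or range.

## Working session

There is one attempt and no reset: what is moved stays moved. The work goes in short steps, each a Python script; the robot and the scene stay as the last script left them, time stands still between calls to the robot, and variables do not carry over. Pictures are saved under pics/ and viewed, at most 10 in all, crops included, and the job is handed in when it is done.

```bash
mkdir -p pics
python3 - <<'E'
from cell import r, optics
import cv2,numpy as np
for n in("top","side"):
    d=optics.get_image(n); cv2.imwrite(f"pics/{n}0.png",cv2.resize(d["pixels"][:,:,::-1],(800,600)))
    np.savez(f"{n}0.npz",**d)
    T=np.linalg.inv(d["camera_from_world"]);print(n,d["fx"],T.round(3).tolist())
print(r.finger_overhang,r.current_t(),r.current_contact_force(),r.current_ee_rot())
E
```

```text
top 449.7455017121669 [[0.011, -0.995, 0.095, 0.361], [-1.0, -0.011, 0.005, 0.021], [-0.004, -0.095, -0.995, 1.267], [0.0, 0.0, 0.0, 1.0]]
side 487.9325910960413 [[0.757, -0.377, 0.534, -0.243], [-0.653, -0.439, 0.617, -0.845], [0.002, -0.816, -0.578, 0.849], [0.0, 0.0, 0.0, 1.0]]
0.022 0.1 [ 0.56311605 -0.52658167  0.00567469] [ 1.63186954e-01  9.86595023e-01 -5.06306738e-04 -1.46112914e-04]
```

View pics/top0.png

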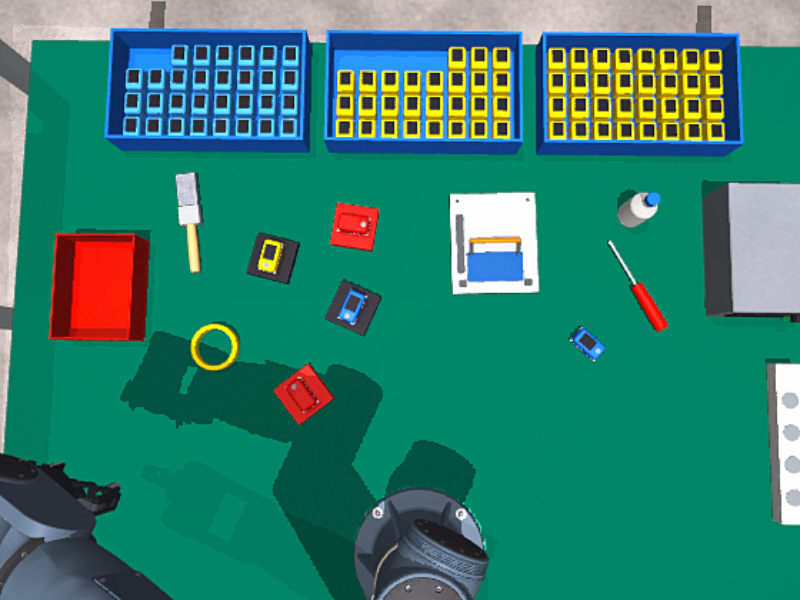

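View pics/side0.png

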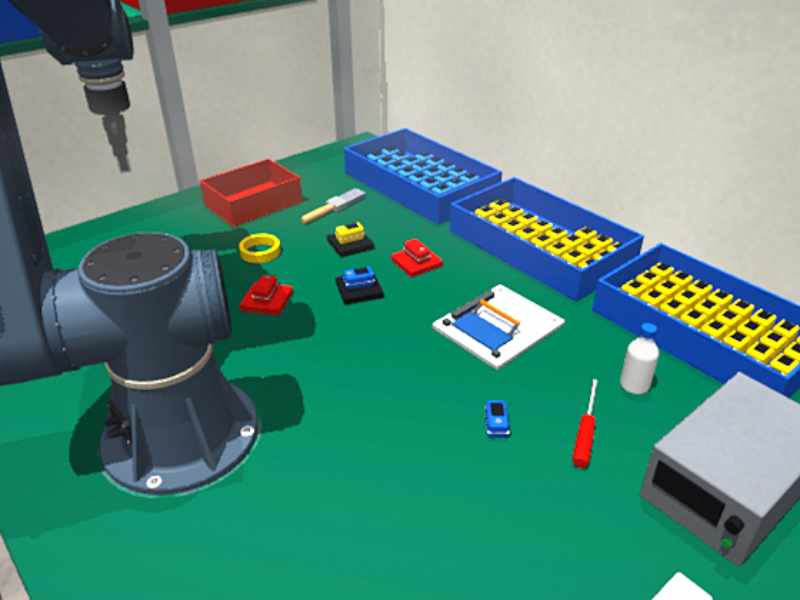

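The top view (800x600) shows the nest at about (494,243), with its fence on the left (460,243), the plate at (495,266) and the orange bar at (495,240). The yellow unit is at (271,257) and the blue unit at (353,306). The red look-alikes are at (355,225) and (303,395).

```bash
cat > h.py <<'E'
import cv2,numpy as np
def cloud(d):
    v,u=np.mgrid[:420,:560]; z=d["depth"]
    p=np.stack([(u-d["cx"])/d["fx"]*z,(v-d["cy"])/d["fy"]*z,z,np.ones_like(z)],-1)
    return (p@np.linalg.inv(d["camera_from_world"]).T)[...,:3]
def onplane(d,uv,h):
    T=np.linalg.inv(d["camera_from_world"]); uv=np.atleast_2d(uv).astype(float)
    q=np.c_[(uv[:,0]-d["cx"])/d["fx"],(uv[:,1]-d["cy"])/d["fy"],np.ones(len(uv))]@T[:3,:3].T
    return T[:3,3]+q*((h-T[2,3])/q[:,2])[:,None]
def rect(d,m,h):
    v,u=np.nonzero(m); p=onplane(d,np.c_[u,v],h)[:,:2]
    c,s,a=cv2.minAreaRect((p*1000).astype(np.float32)); return np.round(c,1),np.round(s,1),round(a,2),len(u)
E
python3 - <<'E'
from h import *
for n in("top","side"):
    d=dict(np.load(n+"0.npz")); P=cloud(d); I=d["pixels"]; H=cv2.cvtColor(I,cv2.COLOR_RGB2HSV); x,y,z=P[...,0],P[...,1],P[...,2]
    box=lambda a,b,c,e:(x>a)&(x<b)&(y>c)&(y<e)
    nb=box(.4,.75,-.32,.02)
    nest=nb&(H[...,1]<40)&(H[...,2]>150)&(z<.03)
    k,l,st,_=cv2.connectedComponentsWithStats(nest.astype(np.uint8)); nest=l==1+st[1:,4].argmax()
    print(n,"nest",rect(d,nest,.012),"z",np.median(z[nest]))
    orange=nb&(H[...,0]>8)&(H[...,0]<22)&(H[...,1]>150); 
    k,l,st,_=cv2.connectedComponentsWithStats(orange.astype(np.uint8)); orange=l==1+st[1:,4].argmax()
    print("orange",P[orange].mean(0).round(4),np.median(z[orange]),rect(d,orange,np.median(z[orange])))
    blue=nb&(H[...,0]>100)&(H[...,0]<125)&(H[...,1]>120)&box(.4,.7,-.25,-.05)&(z<.08)
    print("plate z",np.percentile(z[blue],[2,25,50,75,98]).round(4),np.percentile(x[blue],[2,50,98]).round(3)); A=np.c_[P[blue][:,:2],np.ones(blue.sum())]; print("planefit",np.linalg.lstsq(A,z[blue],rcond=None)[0].round(3))
    yb=box(.4,.68,.19,.42)
    yel=yb&(H[...,0]>22)&(H[...,0]<35)&(H[...,1]>120)&(z>.02)
    print("yel",rect(d,yel,.045),P[yel].mean(0).round(4))
    k=yel&(z>.04); print(" top",k.sum(),P[k].mean(0).round(4))
    c=P[yel].mean(0); near=(np.hypot(x-c[0],y-c[1])<.075)&(z>.008)&(z<.022)
    pts=P[near]; q=cv2.minAreaRect((pts[:,:2]*1000).astype(np.float32)); print(" carrier",q,near.sum(),np.median(pts[:,2]))
    u=cv2.resize(I,None,fx=3,fy=3,interpolation=cv2.INTER_CUBIC)
    if n=="top": cv2.imwrite("pics/c.png",np.hstack([u[380:640,900:1160],u[440:700,460:720]])[:,:,::-1])
E
```

```text
top nest (array([ 601.2, -143. ]), array([199.6, 169.7]), 1.78, 2756) z 0.012166564178362038
orange [ 0.601  -0.1454  0.0385] 0.038463561428825455 (array([ 601.7, -142.9]), array([ 8.4, 96.9]), 0.59, 78)
plate z [0.0143 0.0177 0.0193 0.0211 0.0247] [0.525 0.552 0.579]
planefit [0.    0.    0.019]
yel (array([495.3, 329. ]), array([ 63.2, 217.5]), 56.33, 266) [0.5214 0.3187 0.0392]
 top 168 [0.5628 0.292  0.0469]
 carrier ((542.251220703125, 310.51409912109375), (102.83430480957031, 109.23280334472656), 43.27244567871094) 403 0.015607694627485014
side nest (array([ 596. , -141.9]), array([210. , 173.4]), 1.74, 1676) z 0.012016369847956732
orange [ 0.5987 -0.1407  0.0375] 0.038576446754945704 (array([ 597.2, -141.8]), array([99.5, 12.4]), 89.64, 76)
plate z [0.0143 0.0181 0.0193 0.0204 0.0227] [0.522 0.549 0.578]
planefit [-0.017 -0.003  0.028]
yel (array([482.8, 308.9]), array([ 79.4, 215.9]), 65.48, 212) [0.5294 0.3042 0.036 ]
 top 93 [0.5556 0.2876 0.0461]
 carrier ((560.0885009765625, 293.27392578125), (89.28598022460938, 82.91911315917969), 75.57728576660156) 235 0.015950196867847155
```

View pics/c.png

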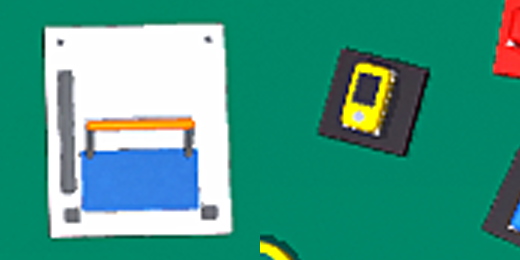

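The crop shows the flap flat. The nest rectangle measures 200x170 mm at z=12, and the bar top is at 38.5 mm, which matches flap≈0. The tape polluted the yellow mask, so I'll refine that measurement while raising the flap.

```bash
cat >> h.py <<'E'
from scipy.spatial.transform import Rotation as R
NC=np.array([.6005,-.1425]); NY=.031
def nw(x,y,z):
    c,s=np.cos(NY),np.sin(NY); return np.array([NC[0]+c*x-s*y,NC[1]+s*x+c*y,z])
def down(a):
    c,s=np.cos(a),np.sin(a)
    return R.from_matrix(np.array([[-s,c,0],[c,s,0],[0,0,-1]])).as_quat()
E
python3 - <<'E'
from h import *
for n in("top","side"):
    d=dict(np.load(n+"0.npz")); P=cloud(d); H=cv2.cvtColor(d["pixels"],cv2.COLOR_RGB2HSV)
    near=(np.hypot(P[...,0]-.56,P[...,1]-.29)<.07)
    blk=near&(P[...,2]>.011)
    print(n,"all",rect(d,blk,.016)); pts=P[near&(P[...,2]>.010)]
    print(" cloud",cv2.minAreaRect((pts[:,:2]*1000).astype(np.float32)))
    t=near&(P[...,2]>.042); q=P[t][:,:2]*1000; print(" top",cv2.minAreaRect(q.astype(np.float32)),q.mean(0))
    w,V=np.linalg.eigh(np.cov(q.T)); print(" long axis deg",np.degrees(np.arctan2(*V[::-1,1])))
from cell import r
L=.011
for a in (NY,NY+np.pi):
    s=[r.inverse_kinematics(nw(x,0,z),down(a)) for x,z in((0,.2),(0,.045),(-93,.102))]
    print(a,[None if q is None else np.round(q,2) for q in s])
E
```

```text
top all (array([565.1, 293.3]), array([84.5, 83.8]), 76.44, 871)
 cloud ((565.3407592773438, 293.66015625), (84.8935546875, 84.20087432861328), 76.75350952148438)
 top ((565.3283081054688, 292.8119812011719), (34.77250671386719, 59.29799270629883), 75.95598602294922) [564.95816763 292.50819454]
 long axis deg 163.7105055533916
side all (array([564.2, 301.5]), array([121.6,  91.3]), 72.23, 439)
 cloud ((560.57568359375, 291.96337890625), (89.63521575927734, 87.39759826660156), 73.52247619628906)
 top ((561.1004028320312, 294.2151794433594), (35.28508758544922, 57.743385314941406), 80.61080932617188) [558.81996672 291.04233465]
 long axis deg 168.02939375326278
0.031 [array([-0.31,  0.53,  1.52, -0.  ,  1.09, -0.34]), array([-0.31,  0.74,  1.6 , -0.  ,  0.81, -0.34]), None]
3.1725926535897933 [array([-0.31,  0.53,  1.52, -0.  ,  1.09,  2.8 ]), array([-0.31,  0.74,  1.6 , -0.  ,  0.81,  2.8 ]), None]
```

```bash
sed -i 's/NC=np.array(\[.6005/NC=np.array([.5995/' h.py
cat >> h.py <<'E'
def bar(phi,L=.011):
    b=np.arctan2(18,75)+phi; l=.07713
    return nw(-.075+l*np.cos(b),0,.016+l*np.sin(b)+L)
E
python3 - <<'E'
from h import *
from cell import r
q=down(NY)
r.move_to(nw(0,0,.15),q); r.set_gripper(.5,25)
r.move_linear(bar(0)); f0=np.array(r.current_contact_force())
r.set_gripper(0,30); print("closed",r.current_opening(),r.current_finger_force(),np.round(r.current_contact_force()-f0,1),r.current_t())
for a in np.linspace(0,np.pi/2+.02,13)[1:]:
    r.move_linear(bar(a),vel=.12); f=r.current_contact_force()-f0; print(round(a,2),np.round(f,1),round(r.current_opening(),3))
    if np.linalg.norm(f)>50: break
print(r.current_t())
E
```

```text
closed 0.09856418244228504 30.444828271865845 [6.  1.2 0.3] 4.625
0.13 [ 7.3  0.8 -0.1] 0.103
0.27 [6.8 2.7 3.1] 0.098
0.4 [8.  2.8 4.7] 0.097
0.53 [7.7 3.4 5.9] 0.099
0.66 [8.5 3.  9.5] 0.1
0.8 [ 9.2  5.2 12.4] 0.1
0.93 [ 8.   4.  13.8] 0.099
1.06 [ 3.7  2.4 13.3] 0.098
1.19 [ 2.2  2.2 13. ] 0.1
1.33 [-1.7 -0.1 12.2] 0.096
1.46 [-1.3 -1.2  8.5] 0.095
1.59 [12.6  1.8  2.6] 0.101
7.625
```

Run:
```python
from h import *
from cell import r,optics
p=np.array(r.current_tool_pos()); c=np.array([np.cos(NY),np.sin(NY),0])
for k in range(1,6):
    r.move_linear(p-c*.001*k,vel=.03); f=r.current_contact_force(); print(k,np.round(f,1),np.round(r.current_tool_pos(),4))
    if f[0]>28: break
r.set_gripper(.35); print(np.round(r.current_contact_force(),1))
p=np.array(r.current_tool_pos()); r.move_linear(p+[0,0,.1])
r.move_to([.5635,.293,.16],down(np.radians(76.6)))
d=optics.get_image("top"); np.savez("top1.npz",**d); s=optics.get_image("side"); np.savez("side1.npz",**s)
u=cv2.resize(d["pixels"],None,fx=3,fy=3,interpolation=cv2.INTER_CUBIC); w=cv2.resize(s["pixels"],None,fx=3,fy=3,interpolation=cv2.INTER_CUBIC)
cv2.imwrite("pics/d.png",np.hstack([u[380:680,900:1200],w[570:870,870:1170]])[:,:,::-1])
print(r.current_t(),np.round(r.current_q(),2))
```

```text
1 [ 9.2  2.7 -5.8] [ 0.5087 -0.1461  0.1037]
2 [13.9  3.7 -9.9] [ 0.5085 -0.1461  0.1037]
3 [ 19.2   4.6 -14.4] [ 0.5083 -0.1462  0.1037]
4 [ 23.9   4.6 -18.2] [ 0.5081 -0.1462  0.1039]
5 [ 29.1   5.7 -21.9] [ 0.5079 -0.1462  0.1039]
[-0.4 -0.3  0.1]
11.7667 [ 0.4   0.6   1.5  -0.    1.04 -0.93]
```

View pics/d.png

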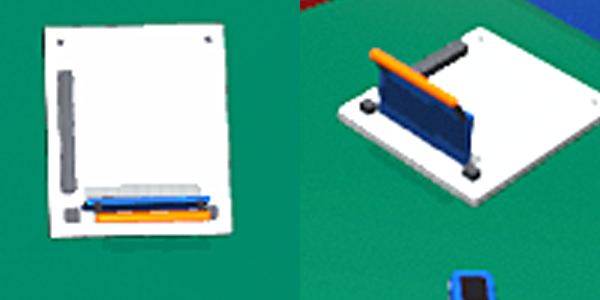

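The plate stands upright: in the crop the blue plate is edge-on at (147,203), the bar at (155,216), and the side view agrees. The pinch puts the nest at x≈0.601, so the top view was the right one. Next, grasp the yellow unit.

```bash
sed -i 's/NC=np.array(\[.5995,-.1425/NC=np.array([.601,-.143/' h.py
python3 - <<'E'
from h import *
from cell import r,optics
r.set_gripper(.8,25); r.move_to([.565,.2935,.12],down(np.radians(76.6))); r.move_linear([.565,.2935,.042])
f0=r.current_contact_force(); r.set_gripper(0,70)
print("open",r.current_opening(),r.current_finger_force(),np.round(f0,1),np.round(r.current_contact_force(),1))
r.move_linear([.565,.2935,.18]); print(r.current_opening(),np.round(r.current_contact_force(),2))
r.move_to(nw(-.010,-.002,.16),down(NY+np.pi/2))
print(r.current_t(),np.round(r.current_q(),2),np.round(r.current_tool_pos(),4),np.round(r.current_contact_force(),2))
s=optics.get_image("side"); d=optics.get_image("top")
w=cv2.resize(s["pixels"],None,fx=2,fy=2,interpolation=cv2.INTER_CUBIC);u=cv2.resize(d["pixels"],None,fx=2,fy=2,interpolation=cv2.INTER_CUBIC)
cv2.imwrite("pics/e.png",np.hstack([w[200:600,480:880],u[200:600,500:900]])[:,:,::-1])
E
```

```text
open 0.3872386658740726 71.03894591331482 [0.3 0.7 0.3] [-1.1 -0.6  8. ]
0.3828445690373399 [ 0.34  0.89 -2.41]
16.2667 [-0.32  0.56  1.58  0.    1.01 -1.92] [ 0.5913 -0.1445  0.16  ] [ 0.99  0.51 -2.08]
```

View pics/e.png

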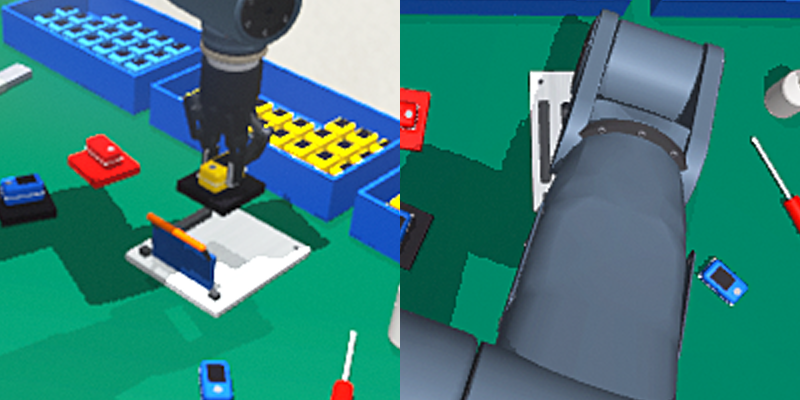

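Side view: the yellow unit hangs level at (220,190), above and clear of the corner. Now lower it, then push under force control.

```bash
cat > push.py <<'E'
from h import *
from cell import r
ex=np.array([np.cos(NY),np.sin(NY),0]); ey=np.array([-np.sin(NY),np.cos(NY),0])
b=np.array(np.load("base.npy"))
def nf():
    f=np.mean([np.array(r.current_contact_force()) for _ in range(3)],0)-b; return np.array([f@ex,f@ey,f[2]])
def npos():
    p=np.array(r.current_tool_pos())-[*NC,0]; return np.array([p@ex,p@ey,p[2]])
def go(c,vel=.02): r.move_linear(nw(*c),vel=vel)
E
python3 - <<'E'
import numpy as np
from cell import r
np.save("base.npy",r.current_contact_force())
from push import *
c=npos(); c[2]=.059; go(c,.1); print(nf())
while c[2]>.050:
    c[2]-=.0007; go(c); f=nf()
    if f[2]>4: break
print("floor",c,npos(),f.round(1))
# approach y then x
sx,sy=True,True
for k in range(40):
    f=nf()
    if f[0]<4: c[0]-=.001
    if f[1]>-4: c[1]+=.001
    if f[0]>=4 and f[1]<=-4: break
    go(c)
    if k%4==0: print((c*1e3).round(1),(npos()*1e3).round(1),f.round(1))
print("end",(c*1e3).round(1),(npos()*1e3).round(1),nf().round(1),r.current_t()); np.save("c.npy",c)
E
```

```text
[ 0.44281991 -0.71163024 -0.40676218]
floor [-0.00970757 -0.00107683  0.0548    ] [-0.00964978 -0.00108751  0.05527267] [-3.2 -0.6  8.1]
[-10.7  -0.1  54.8] [-10.2  -0.3  55.3] [-3.2 -0.6  8.1]
[-14.7   2.9  54.8] [-14.1   2.9  55.3] [ 2.2 -4.3  8. ]
[-18.7   5.9  54.8] [-18.2   5.9  55.2] [ 1.5 -3.6  8.4]
[-22.7   9.9  54.8] [-22.3   9.8  55.2] [ 2.7 -3.8  8.2]
[-26.7  13.9  54.8] [-26.2  13.8  55.2] [ 3.1 -3.6  8.7]
[-30.7  16.9  54.8] [-29.8  16.6  55.3] [ 2.8 -3.4  7.6]
end [-30.7  16.9  54.8] [-29.8  16.6  55.3] [ 4.1 -4.8  7.6] 24.275
```

Run:
```python
from push import *
c=np.load("c.npy")
for k in range(30):
    f=nf()
    if f[0]>=15 and f[1]<=-15: break
    if f[0]<15: c[0]-=.0007
    if f[1]>-15: c[1]+=.0007
    if f[2]>9: c[2]+=.0003
    if f[2]<4: c[2]-=.0003
    go(c)
    if k%3==0: print((c*1e3).round(1),(npos()*1e3).round(1),nf().round(1))
r.sleep(.5)
print("end",(c*1e3).round(1),(npos()*1e3).round(1),nf().round(1),np.round(r.current_torque(),2),r.current_opening(),r.current_t()); np.save("c.npy",c)
print(np.degrees(R.from_quat(r.current_ee_rot()).as_matrix()[:,1]@ex))
```

```text
[-31.4  17.6  54.8] [-29.9  16.9  55.4] [ 8.8 -6.4  4.5]
[-33.5  19.7  54.2] [-30.2  18.1  55.8] [14.1 -9.6  4.6]
[-34.9  21.1  53.9] [-30.4  18.6  56. ] [ 18.  -16.    3.3]
end [-34.9  21.1  53.9] [-30.4  18.5  56. ] [ 17.6 -16.8   3.5] [-2.34 -3.05  0.47] 0.3856762717050906 26.525
-0.055440920044535366
```

Run:
```python
from push import *
from cell import optics
for n in("side","top"):
    s=optics.get_image(n); np.savez(n+"2.npz",**s); P=cloud(s)-[*NC,0]; X,Y,Z=P@ex,P@ey,P[...,2]
    V=s["pixels"].max(-1)
    m=(abs(X+.03)<.05)&(abs(Y-.018)<.048)&(Z>.022)&(Z<.036)&(V<90); print(n,m.sum())
    if m.sum()>20:
        A=np.c_[X[m],Y[m],np.ones(m.sum())]; k=np.ones(m.sum(),bool)
        for _ in range(4):
            co=np.linalg.lstsq(A[k],Z[m][k],rcond=None)[0]; k=abs(A@co-Z[m])<.0025
        print(co.round(3),k.sum(),"z centre",co@[-.03,.018,1], "X",np.percentile(X[m][k],[1,99]),"Y",np.percentile(Y[m][k],[1,99]))
    if n=="side": w=cv2.resize(s["pixels"][170:310,270:410],None,fx=4.2,fy=4.2,interpolation=cv2.INTER_CUBIC); cv2.imwrite("pics/f.png",w[:,:,::-1])
```

```text
side 105
[-0.009  0.065  0.03 ] 82 z centre 0.031052380393614402 X [-0.04202172  0.00947847] Y [-0.02360062  0.00869179]
top 0
```

View pics/f.png

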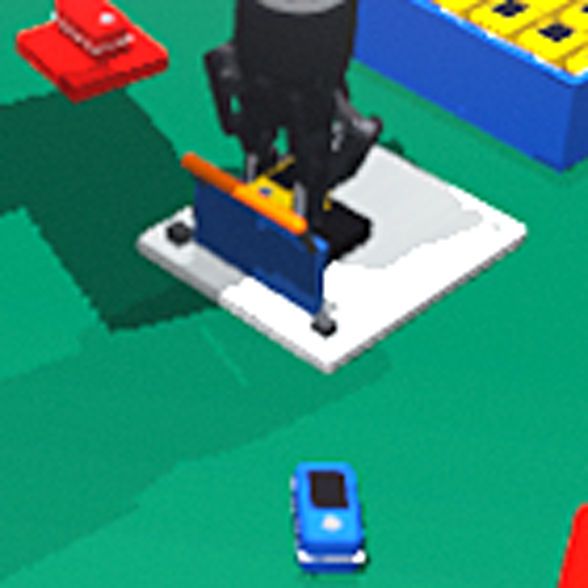

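Run:
```python
from push import *
M=R.from_quat(r.current_ee_rot()).as_matrix(); print("tool -z in nest xy",(-M[:,2]@ex).round(4),(-M[:,2]@ey).round(4),"yaw err",(M[:,1]@ex).round(4))
s=dict(np.load("side2.npz")); P=cloud(s)-[*NC,0]; X,Y,Z=P@ex,P@ey,P[...,2]; V=s["pixels"].max(-1)
m=(V<110)&(Z>.020)&(Z<.04)
for lo in np.arange(-.028,.004,.004):
    print(lo.round(3),[(k.sum(),(np.median(Z[k])*1e3).round(1)) if (k:=m&(Y>=lo)&(Y<lo+.004)&(X>=a)&(X<a+.01)).any() else '-' for a in(-.05,-.04,-.03,-.02,-.01,0,.01)])
# nest floor reference
k=(V>150)&(abs(X-.05)<.03)&(abs(Y+.03)<.03);print("floor",np.median(Z[k]))
# carrier lower/far edges: dark px near
```

```text
tool -z in nest xy -0.0122 0.0057 yaw err -0.0011
-0.028 ['-', '-', (np.int64(1), np.float64(31.3)), '-', '-', '-', '-']
-0.024 ['-', (np.int64(4), np.float64(26.8)), (np.int64(4), np.float64(25.0)), (np.int64(8), np.float64(24.7)), (np.int64(11), np.float64(26.9)), (np.int64(4), np.float64(23.6)), '-']
-0.02 ['-', '-', (np.int64(4), np.float64(27.5)), (np.int64(4), np.float64(28.2)), (np.int64(2), np.float64(27.7)), (np.int64(2), np.float64(29.3)), (np.int64(1), np.float64(26.9))]
-0.016 ['-', '-', (np.int64(1), np.float64(28.8)), (np.int64(5), np.float64(29.6)), (np.int64(5), np.float64(28.8)), (np.int64(2), np.float64(29.9)), '-']
-0.012 ['-', '-', (np.int64(1), np.float64(30.3)), (np.int64(2), np.float64(29.9)), (np.int64(3), np.float64(29.5)), (np.int64(2), np.float64(29.2)), '-']
-0.008 ['-', '-', (np.int64(3), np.float64(28.3)), (np.int64(5), np.float64(29.1)), (np.int64(5), np.float64(29.5)), (np.int64(3), np.float64(29.6)), '-']
-0.004 ['-', (np.int64(1), np.float64(30.9)), (np.int64(4), np.float64(29.2)), (np.int64(2), np.float64(31.1)), (np.int64(2), np.float64(29.0)), (np.int64(2), np.float64(31.7)), '-']
0.0 ['-', '-', (np.int64(2), np.float64(28.6)), (np.int64(2), np.float64(29.4)), (np.int64(4), np.float64(28.9)), (np.int64(3), np.float64(29.2)), '-']
floor 0.012234997344556464
```

The tool leans only 0.013 rad and the carrier sits about flat: flange at z≈28–29 mm, nominal 28. I'll level it slightly and press a bit more onto the floor, then check the push and hand in.

Run:
```python
from push import *
c=np.load("c.npy"); q=(R.from_rotvec(.012*ey+.005*ex)*R.from_quat(down(NY+np.pi/2))).as_quat()
def show(t):
    M=R.from_quat(r.current_ee_rot()).as_matrix(); print(t,(c*1e3).round(1),(npos()*1e3).round(1),nf().round(1),"tilt",(-M[:,2]@ex).round(4),(-M[:,2]@ey).round(4),(M[:,1]@ex).round(4),r.current_t())
r.move_linear(nw(*c),q,vel=.02); show("lev")
for k in range(20):
    f=nf(); ch=False
    if f[2]<6: c[2]-=.0004; ch=True
    if f[0]<14: c[0]-=.0005; ch=True
    if f[0]>20: c[0]+=.0005; ch=True
    if f[1]>-14: c[1]+=.0005; ch=True
    if f[1]<-20: c[1]-=.0005; ch=True
    if not ch: break
    r.move_linear(nw(*c),q,vel=.02)
show("adj"); r.sleep(1); show("hold"); np.save("c.npy",c); print(r.current_finger_force())
```

```text
lev [-34.9  21.1  53.9] [-30.1  18.4  55.8] [ 19.2 -16.2   1.5] tilt -0.0008 0.001 -0.001 26.875
adj [-34.9  21.1  53.1] [-30.   18.5  55.5] [ 18.1 -15.1   6.9] tilt -0.0011 0.0012 -0.0012 27.375
hold [-34.9  21.1  53.1] [-30.   18.5  55.5] [ 17.1 -16.2   6.8] tilt -0.0012 0.0012 -0.0012 28.375
71.43450736999512
```

The y contact isn't certain, because friction on the plate could account for about 14 N. I'll test it by pushing harder in y.

Run:
```python
from push import *
c=np.load("c.npy"); q=(R.from_rotvec(.012*ey+.005*ex)*R.from_quat(down(NY+np.pi/2))).as_quat()
def st(): 
    r.move_linear(nw(*c),q,vel=.02); print((c*1e3).round(1),(npos()*1e3).round(2),nf().round(1))
for k in range(3): c[1]+=.0008; st()
c[0]-=.0008; st(); c[0]-=.0008; st()
M=R.from_quat(r.current_ee_rot()).as_matrix(); print((-M[:,2]@ex).round(4),(-M[:,2]@ey).round(4),(M[:,1]@ex).round(4),r.current_t())
np.save("c.npy",c)
```

```text
[-34.9  21.9  53.1] [-29.97  18.52  55.57] [ 17.9 -20.5   5.2]
[-34.9  22.7  53.1] [-29.99  18.59  55.57] [ 15.3 -26.2   5.5]
[-34.9  23.5  53.1] [-29.96  18.66  55.63] [ 16.  -31.7   4.4]
[-35.7  23.5  53.1] [-30.07  18.66  55.67] [ 19.4 -31.1   1.6]
[-36.5  23.5  53.1] [-30.18  18.68  55.78] [ 24.4 -30.2  -1. ]
-0.0052 0.0046 -0.0012 29.625
```

Both stops are solid: 2.4 mm more command in y moved it only 0.14 mm. I'll ease back to a balanced push and hand in.

Run:
```python
from push import *
c=np.load("c.npy"); q=(R.from_rotvec(.014*ey+.006*ex)*R.from_quat(down(NY+np.pi/2))).as_quat()
c+=[.0008,-.0014,-.0006]
r.move_linear(nw(*c),q,vel=.02); r.sleep(.5)
f=nf(); p=npos(); M=R.from_quat(r.current_ee_rot()).as_matrix()
print((p*1e3).round(2),f.round(1),M[:,2].round(4),(M[:,1]@ex).round(4),r.current_t())
if f[0]>15 and f[1]<-15 and f[2]>-2: print(r.hand_in())
```

```text
[-29.93  18.5   55.44] [ 19.5 -20.3   7.1] [ 0.0015 -0.0016 -1.    ] -0.0011 30.375
the job is handed in; nothing more can be done
None
```

I handed the job in at about 30 s, and no verdict came back. The stop plate is upright and the yellow carrier is held flat in the corner, still gripped and pushed about 20 N towards both plate and fence.

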